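Find the full powder jar by its weight

TASK

Two of the three identical powder jars in the white rack are nearly used up and one is full, and only the weight tells: heft them one at a time from left to right, lifting each about 6 cm straight up above its own seat and setting it back in that seat before you take the next (the last may stay in hand if it is the full one). Then hold the full jar up, upright and still, at least 20 cm above the table, and finish while still holding it, with the two light jars standing in the seats they came from. Leave the other things on the table where they are.

Things in the scene. Friction and masses are not known exactly. Their poses are not given: they have to be found in the camera images.
- jar_rack: A white plastic rack, a plate 90 mm deep (x), 340 mm long (y) and 14 mm high, fixed to the table, with three round seats in a row along its y axis, 115 mm apart, and a low round lip (5 mm high) along its far edge. Origin at the centre of its underside, on the table; y points to the left end as the robot sees it (turned by up to 0.35 rad).
- jar_rack_hole0 (a point): Centre of the mouth of the rack's left seat, level with the rack's top (14 mm above the table). The seat is a round recess 54 mm across and 8 mm deep; a jar's underside rests 8 mm below this point, its lid's top 42 mm above it. Axes as the rack's.
- jar_rack_hole1 (a point): Centre of the mouth of the rack's middle seat, level with the rack's top (14 mm above the table). The seat is a round recess 54 mm across and 8 mm deep; a jar's underside rests 8 mm below this point, its lid's top 42 mm above it. Axes as the rack's.
- jar_rack_hole2 (a point): Centre of the mouth of the rack's right seat, level with the rack's top (14 mm above the table). The seat is a round recess 54 mm across and 8 mm deep; a jar's underside rests 8 mm below this point, its lid's top 42 mm above it. Axes as the rack's.
- jar_1: One of three closed round powder jars that look the same: 49 mm across, 50 mm tall, ribbed lid (upper 20 mm, fixed). Origin at the centre of its underside, z up. Stands upright in a seat of the rack, at any yaw. Two of the three are nearly empty (0.12 to 0.18 kg), one is full (0.38 to 0.52 kg); which seat holds the full one changes from start to start.
- jar_2: One of three closed round powder jars that look the same: 49 mm across, 50 mm tall, ribbed lid (upper 20 mm, fixed). Origin at the centre of its underside, z up. Stands upright in a seat of the rack, at any yaw. Two of the three are nearly empty (0.12 to 0.18 kg), one is full (0.38 to 0.52 kg); which seat holds the full one changes from start to start.
- jar_3: One of three closed round powder jars that look the same: 49 mm across, 50 mm tall, ribbed lid (upper 20 mm, fixed). Origin at the centre of its underside, z up. Stands upright in a seat of the rack, at any yaw. Two of the three are nearly empty (0.12 to 0.18 kg), one is full (0.38 to 0.52 kg); which seat holds the full one changes from start to start.
- nipper: A small metal cuticle nipper, 34 x 100 x 9 mm, lying loose on the table on the robot's side of the rack. Bystander; origin at the centre of its underside.
- small_jar: A small low jar with a lid, 35 mm across, 30 mm tall, standing loose behind the rack. Bystander, smaller than the three jars; origin at the centre of its underside.
- dark_bottle: A polish bottle with a black body and a white cap, 34 mm across, 84 mm tall, standing loose behind the rack. Bystander; origin at the centre of its underside.
Mind the look-alikes: they are no part of the job. Leave any blue or green look-alike of the jar_1 alone.

How it is judged:
By the outcome, as a careful person would: the job done as asked, in the order asked, and still so for the second after the job is handed in, while the arm keeps its last pose, push and grip.
It also fails if it takes over 72 s, if anything falls off the work surface, if the arm or the gripper's body presses on something with over 40 N, if the wrist force passes 120 N, or if a joint passes its speed limit or range.

ROBOT

A 6-joint arm with a two-finger parallel gripper is mounted at the origin on a cart in front of the work surface, level with it; the furniture and walls round the work are solid. World frame = base frame: x ahead of the robot, y to its left, z up, the work surface at z = 0. Lengths are in mm, angles in rad, forces in N, time in s.
With the tool pointing down it reaches from about 325 to 925 mm from the base axis. Payload 3.1 kg.
Tool frame: the origin (TCP) lies midway between the tips of the shut fingers; the grasp point (between the pads) lies 19 mm behind it (manip.grip_point_offset is the z of the grasp point in the tool frame, in mm); z points along the fingers, y is the line along which they close (so a half turn about z gives the same grasp; the last joint's range is limited). The gripper opens to 85 mm and grips with 20 to 120 N. Pads are 22 mm wide; open, the fingers measure 114 mm over their backs; the gripper's body (76 mm by 85 mm) begins 54 mm behind the grasp point. The pads swing forward as they close: fully open they stand 13 mm farther back than shut.
Start: joints at [-1.401, 0.217, 1.613, -0, 1.311, -0.112], TCP at [173.824, -600.354, 231.3] pointing down, gripper open.
Joint ranges: [-2.75, 2.75], [-0.78, 2.1], [0.31, 2.55], [-1.13, 4.27], [0.13, 2.63], [-2.58, 2.58]. Speed limits (rad/s): [2.79, 2.79, 3.14, 3.14, 3.14, 3.14].

INTERFACE

Orientations are given as a rotation vector (axis times angle).
In Python, from cell import readout, eyes, manip, spotter gives the robot as it stands. The module is installed in compiled form; this text tells all that it offers.
- The arm moves only by the shell command python3 -m pendant 'ROWS' [FORCE]. ROWS is JSON, one flat list of numbers, 7 for each row, row after row: the shift along the world's x, y, z normalised to -1 to 1, where 1 is 120 mm, then the turn, a rotation vector about the world's x, y, z normalised to -1 to 1, where 1 is 90 degrees, then the gripper's target within -1 to 1 (fully open at 1, half-way at 0, shut at -1). A call has 1 to 5 rows; each row is the pose to reach, as a shift and turn from the pose commanded when the call began; what a row does not reach only later rows make up. A row lasts 1/12 s, in which the tool goes at most 41.7 mm and 7.16 degrees, less where a joint would pass 70% of its speed; a pose out of reach is approached as far as the arm can. A call with a number of a shift or a turn outside -1 to 1 is refused whole. A call with a gripper value outside its range is refused whole. The fingers move at their own pace and stop on an object; FORCE is the grip in N (left out, the last holds). Time passes only in rows, so rows that repeat a pose let the fingers close. It gives the time, the measured TCP pose, the force, the opening and the grip force at its end, in the units of the state.
- readout.sense(): the state, without advancing time (a new reading comes with each control period).
- eyes.grab_frame(name): name is "side" or "top"; returns a dict with "color" (384x512x3 uint8, red, green, blue), "K" (3x3 intrinsics, pixels), "dist" ([k1, k2, p1, p2, k3] as OpenCV has them; the pictures are not rectified), "T" (4x4, takes a point from camera to world coordinates). Camera axes: x right, y down, z forward; pixel columns grow to the right and rows downward; lengths in mm; the calibration is good to about 2 mm. A picture is of the moment at which its call begins. There is no depth.
- manip.sign_off(): hands the job in; it is judged then, once.
Trained networks look in a picture, given as the dict that the camera call returned (one of the last four; its "shot" number tells which), for a name from the list of things; names that differ only in an ending like _2 or _b are one class to them, and where a whole thing is asked for, a point or a joint stands for the part that bears it (a point fixed in the world has none). Each returns a list of dicts, best first, with "p" (0 to 1); they miss things now and then, are a little off and sometimes report something else, mostly with a low value. They report only what shows in the picture. A call takes as long as a camera call. They do not tell look-alikes from the thing itself.
- spotter.trace(label, picture): "pixels" (384x512 bool, what is visible of it) and "pixel" ([row, column] in pixels, amid what is visible of it).
The state is a dict: "clock": time; "joint_pos": joint angles; "dq": joint speeds; "effort": joint torques, N m; "tcp_pos": TCP position; "orientation": TCP orientation; "force": force on the tool from outside, world axes, zero at the start; "wrist_torque": the same for the moment, N m; "finger_gap": finger opening in mm; "finger_force": force on a finger pad.
Only numpy, scipy, OpenCV 4.12 (cv2) and the standard library are available. Lean on these libraries where they do the work, as an engineer would, in place of code of your own. Each camera call takes 0.05 s, during which the arm holds its last target. There are 200 camera calls.

## Working session

There is one attempt and no reset: what is moved stays moved. The work goes in short steps, Python scripts to look and compute and a shell command to move; the robot and the scene stay as the last step left them, time stands still between calls to the robot, and variables do not carry over. Pictures are saved under pics/ and viewed, at most 10 in all, crops included, and the job is handed in when it is done.

```bash
mkdir -p pics; cat > h.py <<'E'
import numpy as np, cv2
from cell import readout, eyes, manip, spotter
def world(f,px,z):
    "pixel [row,col] -> world point on plane z"
    u=cv2.undistortPoints(np.array([[[px[1],px[0]]]],float),f["K"],np.array(f["dist"])).ravel()
    d=f["T"][:3,:3]@[u[0],u[1],1]; o=f["T"][:3,3]
    return o+d*(z-o[2])/d[2]
E
python3 - <<'E'
from h import *
ims=[]
s=readout.sense();print({k:np.round(v,3).tolist() for k,v in s.items()})
for n in ["top","side"]:
    f=eyes.grab_frame(n); cv2.imwrite(f"pics/{n}0.png",f["color"][...,::-1]); print(n,np.round(f["T"],2).tolist())
    for l,z in [("jar_1",50),("jar_rack",14),("jar_rack_hole0",14),("small_jar",30),("dark_bottle",84),("nipper",5)]:
        for r in spotter.trace(l,f):
            print(n,l,round(r["p"],2),np.round(r["pixel"]),r["pixels"].sum(),np.round(world(f,r["pixel"],z)))
E
```

```text
{'clock': 0.0, 'joint_pos': [-1.401, 0.218, 1.615, -0.0, 1.311, -0.112], 'dq': [-0.0, -0.001, 0.0, -0.0, 0.001, -0.0], 'effort': [0.0, -39.684, -30.385, -0.0, 0.01, -0.0], 'tcp_pos': [173.7, -599.525, 229.951], 'orientation': [-3.108, -0.441, 0.0], 'force': [-0.474, -0.095, -0.302], 'wrist_torque': [0.002, -0.048, -0.021], 'finger_force': 0.0, 'finger_gap': 85.356}
top [[0.03, -0.98, 0.17, 350.83], [-1.0, -0.03, -0.0, -54.22], [0.01, -0.17, -0.98, 946.99], [0.0, 0.0, 0.0, 1.0]]
top jar_1 0.86 [197. 196.] 409 [472. 105.  50.]
top jar_1 0.74 [234. 165.] 427 [384. 172.  50.]
top jar_1 0.61 [194. 335.] 408 [ 490. -226.   50.]
top jar_1 0.58 [187. 293.] 382 [ 504. -125.   50.]
top jar_1 0.57 [181. 244.] 364 [514.  -8.  50.]
top jar_rack 0.69 [195. 299.] 3699 [ 490. -144.   14.]
top jar_rack_hole0 0.91 [198. 297.] 3907 [ 482. -138.   14.]
top small_jar 0.52 [138. 248.] 185 [628. -11.  30.]
top dark_bottle 0.64 [145. 305.] 187 [ 599. -150.   84.]
top dark_bottle 0.25 [195. 336.] 382 [ 484. -221.   84.]
top nipper 0.56 [234. 276.] 207 [393. -89.   5.]
side [[0.98, -0.13, 0.16, 366.8], [-0.21, -0.6, 0.77, -811.66], [-0.01, -0.79, -0.62, 637.2], [0.0, 0.0, 0.0, 1.0]]
side jar_1 0.91 [249. 263.] 872 [ 490. -251.   50.]
side jar_1 0.84 [152. 218.] 495 [455.  76.  50.]
side jar_1 0.68 [212. 255.] 696 [ 497. -149.   50.]
side jar_1 0.62 [178. 249.] 573 [505. -38.  50.]
side jar_1 0.62 [140. 188.] 454 [393. 140.  50.]
side jar_1 0.5 [175. 303.] 227 [621. -54.  50.]
side jar_1 0.32 [222. 195.] 294 [ 379. -153.   50.]
side jar_rack 0.61 [230. 255.] 3454 [ 493. -161.   14.]
side jar_rack_hole0 0.94 [232. 260.] 3356 [ 501. -169.   14.]
side small_jar 0.61 [176. 304.] 255 [630. -33.  30.]
side dark_bottle 0.56 [214. 320.] 471 [ 603. -217.   84.]
side nipper 0.8 [218. 195.] 158 [381. -90.   5.]
```

View pics/top0.png

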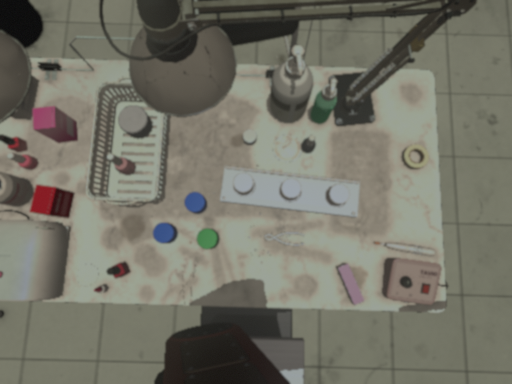

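View pics/side0.png

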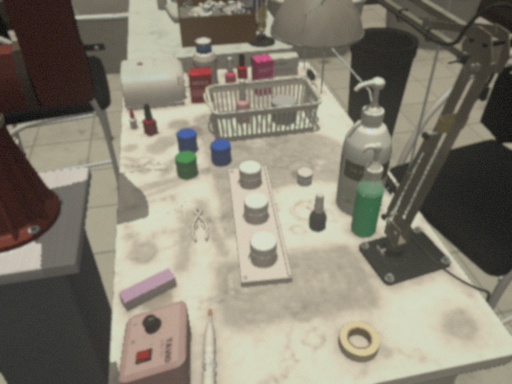

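```bash
python3 - <<'E'
import cv2
a=cv2.imread("pics/top0.png")[120:260,140:360]
cv2.imwrite("pics/crop0.png",cv2.resize(a,None,fx=3.5,fy=3.5,interpolation=cv2.INTER_CUBIC))
E
```

```text
(no output)
```

View pics/crop0.png

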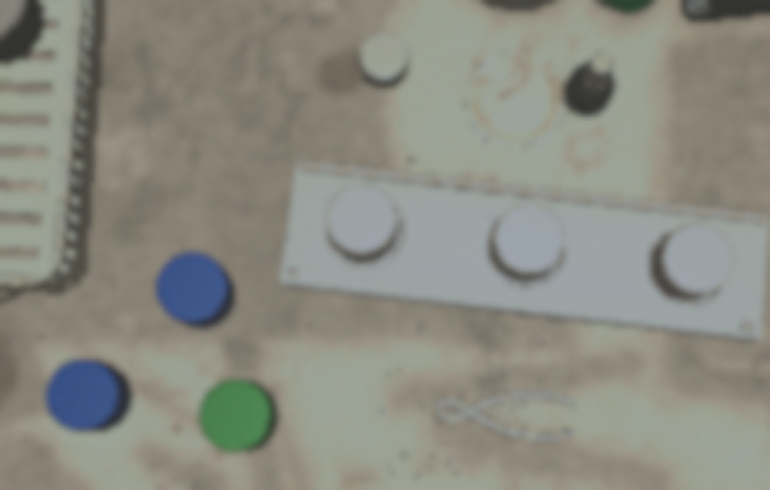

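Jars to choose from, in top-view pixels (row, column): three white ones in the rack at (182,244), (188,291) and (194,339). The look-alikes are blue at (202,196) and (233,164), green at (238,207), and a small white jar at (138,249). The three white jars seated in the rack are the targets, and the crop confirms this. The nipper at (238,285) and the dark bottle at (145,308) must stay where they are.

```bash
cat >> h.py <<'E'
from scipy.spatial.transform import Rotation as R
from scipy.optimize import least_squares
def proj(f,P):
    Ti=np.linalg.inv(f["T"]); P=np.atleast_2d(P)
    return cv2.projectPoints(np.asarray(P,float),cv2.Rodrigues(Ti[:3,:3])[0],Ti[:3,3],np.asarray(f["K"],float),np.array(f["dist"],float))[0].reshape(-1,2)
E
python3 - <<'E'
from h import *
o=R.from_rotvec(readout.sense()["orientation"]).as_matrix();print("tool y",o[:,1].round(3))
th=np.linspace(0,2*np.pi,72,endpoint=False)
obs={}
fs={n:eyes.grab_frame(n) for n in["top","side"]}
guess=[(508,-10),(498,-130),(486,-240)]
for n,f in fs.items():
    for r in spotter.trace("jar_1",f):
        w=world(f,r["pixel"],45)
        d=[np.hypot(*(w[:2]-g)) for g in guess]; k=int(np.argmin(d))
        if d[k]<35 and (k,n) not in obs: obs[k,n]=r["pixels"]
    for r in spotter.trace("jar_rack",f)[:1]:
        c,_=max(((c,cv2.contourArea(c)) for c in cv2.findContours(r["pixels"].astype(np.uint8),0,cv2.CHAIN_APPROX_NONE)[0]),key=lambda t:t[1])
        W=np.array([world(f,[p[0][1],p[0][0]],14)[:2] for p in c],np.float32)
        print(n,"rack rect",cv2.minAreaRect(W))
# jar silhouette: hull of projected cylinder; compare centroid
def cen(f,x,y,zs=(30,56)):
    P=np.array([[x+24.5*np.cos(t),y+24.5*np.sin(t),z] for z in (14,56) for t in th])
    m=cv2.moments(cv2.convexHull(proj(f,P).astype(np.float32))); return np.array([m["m10"]/m["m00"],m["m01"]/m["m00"],m["m00"]])
for k in range(3):
    for ns in (["top"],["side"],["top","side"]):
        ns=[n for n in ns if (k,n) in obs]
        if not ns: continue
        C={n:np.argwhere(obs[k,n]).mean(0)[::-1] for n in ns}
        s=least_squares(lambda v:np.concatenate([cen(fs[n],*v)[:2]-C[n] for n in ns]),guess[k])
        print(k,ns,s.x.round(1),np.abs(s.fun).max().round(2),[(int(obs[k,n].sum()),int(cen(fs[n],*s.x)[2])) for n in ns])
E
```

```text
tool y [ 0.278 -0.961  0.   ]
top rack rect ((501.9471435546875, -119.70755004882812), (344.607666015625, 97.66867065429688), 84.13362884521484)
side rack rect ((501.47637939453125, -126.23411560058594), (355.0311584472656, 93.24987030029297), 84.73379516601562)
0 ['top'] [513.   -6.6] 1.34 [(393, 378)]
0 ['side'] [512.5 -10. ] 0.15 [(538, 573)]
0 ['top', 'side'] [512.9  -9. ] 2.33 [(393, 378), (538, 572)]
1 ['top'] [ 501.9 -118.3] 0.0 [(342, 378)]
1 ['side'] [ 501.2 -123.6] 0.0 [(716, 693)]
1 ['top', 'side'] [ 501.9 -121.1] 1.13 [(342, 378), (716, 690)]
2 ['top'] [ 492.6 -233.8] 0.0 [(369, 404)]
2 ['side'] [ 492.7 -237.8] 0.0 [(836, 857)]
2 ['top', 'side'] [ 492.8 -235.8] 0.83 [(369, 405), (836, 854)]
```

```bash
for i in 1; do python3 -m pendant '[0.57,0.99,0,0,0,0.154,1, 0.57,0.99,0,0,0,0.154,1, 0.57,0.99,0,0,0,0.154,1, 0.57,0.99,0,0,0,0.154,1, 0.57,0.99,0,0,0,0.154,1]' 30
python3 -m pendant '[0.57,0.99,0,0,0,0.154,1, 0.57,0.99,0,0,0,0.154,1, 0.57,0.99,0,0,0,0.154,1, 0.57,0.99,0,0,0,0.154,1, 0.57,0.99,0,0,0,0.154,1]'; done
```

```text
clock: 1.42
tcp_pos: [243.7, -478.8, 231.1]
orientation: [-3.032, -0.818, -0.001]
force: [-0.8, 0.2, -0.3]
finger_gap: 85.6
finger_force: 0.0
clock: 1.83
tcp_pos: [311.7, -361.5, 231.6]
orientation: [2.912, 1.178, 0.0]
force: [-0.1, -0.8, 0.4]
finger_gap: 85.7
finger_force: 0.0
```

```bash
python3 -m pendant '[0.57,0.99,0,0,0,0.154,1, 0.57,0.99,0,0,0,0.154,1, 0.57,0.99,0,0,0,0.154,1, 0.57,0.99,0,0,0,0.154,1, 0.57,0.99,0,0,0,0.154,1]'
python3 -m pendant '[0.57,0.99,0,0,0,0.154,1, 0.57,0.99,0,0,0,0.154,1, 0.57,0.99,0,0,0,0.154,1, 0.57,0.99,0,0,0,0.154,1, 0.57,0.99,0,0,0,0.154,1]'
python3 -m pendant '[0.57,0.99,0,0,0,0.154,1, 0.57,0.99,0,0,0,0.154,1, 0.57,0.99,0,0,0,0.154,1, 0.57,0.99,0,0,0,0.154,1, 0.57,0.99,0,0,0,0.154,1]'
python3 - <<'E'
from h import *
s=readout.sense();print(s["joint_pos"],s["tcp_pos"],R.from_rotvec(s["orientation"]).as_matrix().round(3).tolist())
E
```

```text
clock: 2.25
tcp_pos: [380.2, -243.6, 231.7]
orientation: [2.748, 1.52, 0.0]
force: [0.3, 0.5, 0.6]
finger_gap: 85.7
finger_force: 0.0
clock: 2.67
tcp_pos: [449.0, -125.3, 231.7]
orientation: [2.545, 1.839, 0.0]
force: [-0.0, -1.1, 0.5]
finger_gap: 85.4
finger_force: 0.0
clock: 3.08
tcp_pos: [517.6, -6.8, 231.4]
orientation: [2.306, 2.132, -0.0]
force: [-2.1, -0.1, -0.1]
finger_gap: 85.4
finger_force: 0.0
[-1.48247908e-01 -1.43029332e-02  1.86468253e+00 -8.41767363e-04
  1.29024268e+00 -6.98721380e-02] [517.57344459  -6.76898017 231.43771012] [[0.078, 0.997, 0.001], [0.997, -0.078, -0.001], [-0.001, 0.001, -1.0]]
```

```bash
python3 -m pendant '[-0.04,-0.01,-0.3,0,0,0,1, -0.04,-0.01,-0.6,0,0,0,1, -0.04,-0.01,-0.93,0,0,0,1, -0.04,-0.01,-0.93,0,0,0,1]'
python3 - <<'E'
from h import *
ims=[]
for n,(r,c) in {"side":(170,250),"top":(185,245)}.items():
    f=eyes.grab_frame(n); a=f["color"][r-70:r+60,c-60:c+60,::-1]
    ims.append(cv2.resize(a,None,fx=3.3,fy=4.4/1.0*0.75,interpolation=cv2.INTER_CUBIC))
cv2.imwrite("pics/c1.png",np.hstack(ims))
E
```

```text
clock: 3.42
tcp_pos: [503.7, -9.6, 111.5]
orientation: [-2.302, -2.12, 0.018]
force: [-3.1, -0.8, -1.0]
finger_gap: 85.4
finger_force: 0.0
```

View pics/c1.png

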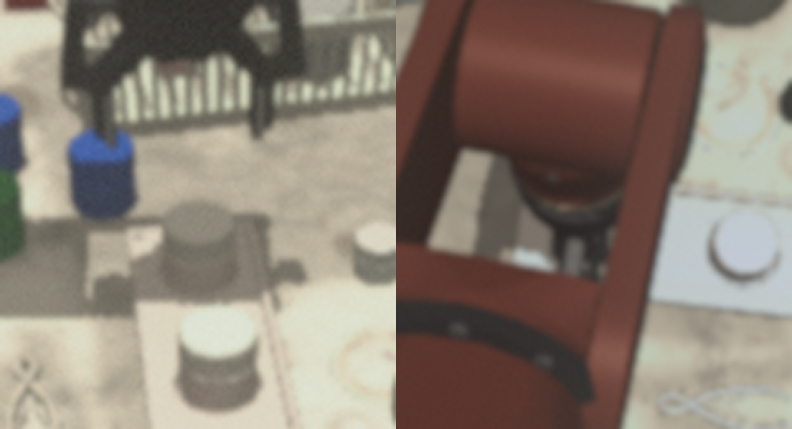

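```bash
python3 - <<'E'
from h import *
s=readout.sense();p=s["tcp_pos"];print(s["clock"],p,s["orientation"])
f=eyes.grab_frame("side");print(proj(f,[[513,-7.5,56],p,p+[42,0,13],p-[42,0,-13]]).round(1))
E
```

```text
3.5167 [509.323182    -9.62895181 118.4418212 ] [-2.30835026 -2.12662599  0.00577036]
[[249.6 166.9]
 [247.5 143.3]
 [267.1 135.7]
 [227.3 140.3]]
```

```bash
python3 -m pendant '[0,0.01,-0.15,0,0,0,1, 0,0.01,-0.3,0,0,0,1, 0,0.01,-0.5,0,0,0,1, 0,0.01,-0.65,0,0,0,1, 0,0.01,-0.75,0,0,0,1]'
python3 -m pendant '[0,0,-0.05,0,0,0,1, 0,0,-0.05,0,0,0,1, 0,0,-0.05,0,0,0,1, 0,0,-0.05,0,0,0,1]'
```

```text
clock: 3.98
tcp_pos: [513.4, -7.5, 31.5]
orientation: [2.306, 2.128, 0.004]
force: [-0.4, -0.3, 0.4]
finger_gap: 85.3
finger_force: 0.0
clock: 4.32
tcp_pos: [512.8, -6.7, 25.4]
orientation: [2.306, 2.13, 0.003]
force: [0.1, 0.5, 0.0]
finger_gap: 85.4
finger_force: 0.0
```

```bash
python3 -m pendant '[0,0,0,0,0,0,-1, 0,0,0,0,0,0,-1, 0,0,0,0,0,0,-1, 0,0,0,0,0,0,-1, 0,0,0,0,0,0,-1]' 40
python3 -m pendant '[0,0,0,0,0,0,-1, 0,0,0,0,0,0,-1, 0,0,0,0,0,0,-1, 0,0,0,0,0,0,-1, 0,0,0,0,0,0,-1]'
```

```text
clock: 4.73
tcp_pos: [511.8, -6.4, 24.6]
orientation: [2.307, 2.131, 0.001]
force: [-0.6, 0.3, 4.1]
finger_gap: 47.4
finger_force: 41.2
clock: 5.15
tcp_pos: [511.9, -6.4, 24.6]
orientation: [2.307, 2.131, 0.001]
force: [-0.8, -0.9, 5.7]
finger_gap: 47.4
finger_force: 41.3
```

```bash
python3 -m pendant '[0,0,0.1,0,0,0,-1, 0,0,0.2,0,0,0,-1, 0,0,0.3,0,0,0,-1, 0,0,0.4,0,0,0,-1, 0,0,0.5,0,0,0,-1]'
python3 -m pendant '[0,0,0,0,0,0,-1, 0,0,0,0,0,0,-1, 0,0,0,0,0,0,-1, 0,0,0,0,0,0,-1, 0,0,0,0,0,0,-1]'
for i in 1 2 3; do python3 -m pendant '[0,0,0,0,0,0,-1, 0,0,0,0,0,0,-1, 0,0,0,0,0,0,-1]' | egrep 'tcp|^force|gap'; done
python3 - <<'E'
from h import *
F=[]
for i in range(8):
    eyes.grab_frame("side"); s=readout.sense();F.append(np.r_[s["force"],s["effort"][1:3]])
print(np.mean(F,0).round(2),np.std(F,0).round(2))
f=eyes.grab_frame("side"); cv2.imwrite("pics/l1.png",cv2.resize(f["color"][90:290,150:350,::-1],None,fx=3,fy=3))
E
```

```text
clock: 5.57
tcp_pos: [511.1, -6.4, 85.2]
orientation: [2.307, 2.131, 0.001]
force: [0.5, -0.2, -1.3]
finger_gap: 47.8
finger_force: 41.6
clock: 5.98
tcp_pos: [510.2, -6.2, 82.8]
orientation: [-2.307, -2.13, 0.002]
force: [-0.0, -1.2, -2.2]
finger_gap: 47.5
finger_force: 41.6
tcp_pos: [510.8, -6.3, 83.3]
force: [0.2, 0.4, -2.6]
finger_gap: 47.4
tcp_pos: [511.0, -6.4, 83.7]
force: [0.7, 0.4, -1.9]
finger_gap: 47.8
tcp_pos: [511.1, -6.4, 83.7]
force: [0.6, -0.7, -1.2]
finger_gap: 47.5
[ 3.000e-02 -2.700e-01 -1.560e+00 -3.282e+01 -2.591e+01] [0.45 0.66 0.56 0.   0.  ]
```

View pics/l1.png

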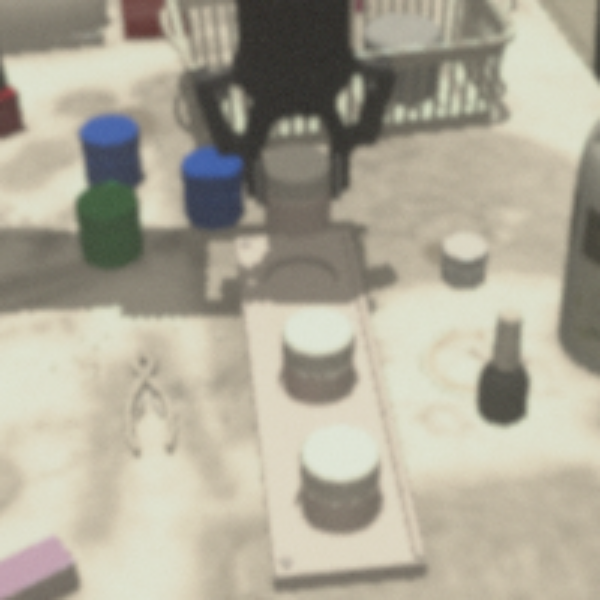

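The picture shows the left jar upright in the gripper, about 59 mm above its empty seat (pixel ~ (185,250)), and nothing else has moved. The force is about -1.6 N, or 0.16 kg, so this jar is light. I'll set it back.

```bash
python3 -m pendant '[0,0,-0.1,0,0,0,-1, 0,0,-0.2,0,0,0,-1, 0,0,-0.3,0,0,0,-1, 0,0,-0.38,0,0,0,-1, 0,0,-0.42,0,0,0,-1]'
python3 -m pendant '[0,0,-0.02,0,0,0,-1, 0,0,-0.04,0,0,0,-1, 0,0,-0.06,0,0,0,-1, 0,0,-0.08,0,0,0,-1, 0,0,-0.08,0,0,0,-1]'
python3 -m pendant '[0,0,0,0,0,0,-1, 0,0,0,0,0,0,-1, 0,0,0,0,0,0,-1]'
```

```text
clock: 7.6
tcp_pos: [509.1, -6.1, 30.6]
orientation: [-2.306, -2.129, 0.004]
force: [-0.9, -1.1, -0.6]
finger_gap: 47.0
finger_force: 42.0
clock: 8.02
tcp_pos: [511.8, -6.5, 24.6]
orientation: [2.307, 2.131, 0.001]
force: [-0.6, 0.2, 2.1]
finger_gap: 47.4
finger_force: 42.1
clock: 8.27
tcp_pos: [511.8, -6.5, 24.6]
orientation: [2.307, 2.131, 0.001]
force: [-1.3, 0.0, 5.4]
finger_gap: 47.6
finger_force: 42.5
```

Seated: same height and contact force as before the lift. I'll open, rise, then move to the middle jar at (502,-120).

```bash
python3 -m pendant '[0,0,0,0,0,0,1, 0,0,0,0,0,0,1, 0,0,0,0,0,0,1, 0,0,0,0,0,0,1, 0,0,0,0,0,0,1]'
python3 -m pendant '[0,0,0,0,0,0,1, 0,0,0,0,0,0,1, 0,0,0.1,0,0,0,1, 0,0,0.2,0,0,0,1, 0,0,0.35,0,0,0,1]'
python3 -m pendant '[0,0,0.25,0,0,0,1, 0,0,0.5,0,0,0,1, 0,0,0.6,0,0,0,1, 0,0,0.6,0,0,0,1, 0,0,0.6,0,0,0,1]'
python3 - <<'E'
from h import *
f=eyes.grab_frame("side")
for r in spotter.trace("jar_1",f): print(round(r["p"],2),r["pixel"],world(f,r["pixel"],50).round())
print(readout.sense()["tcp_pos"])
E
```

```text
clock: 8.68
tcp_pos: [510.8, -6.3, 23.4]
orientation: [-2.308, -2.131, 0.0]
force: [0.5, -0.3, 0.4]
finger_gap: 85.4
finger_force: 0.0
clock: 9.1
tcp_pos: [510.2, -6.2, 66.0]
orientation: [-2.307, -2.13, 0.002]
force: [-0.4, 0.2, 0.0]
finger_gap: 84.9
finger_force: 0.0
clock: 9.52
tcp_pos: [511.8, -6.5, 138.9]
orientation: [2.306, 2.13, 0.003]
force: [0.1, -0.3, 0.2]
finger_gap: 85.6
finger_force: 0.0
0.67 [164.3, 186.7] [380.  41.  50.]
0.62 [250.6, 260.3] [ 484. -253.   50.]
0.62 [142.5, 189.0] [393. 130.  50.]
0.59 [177.7, 251.2] [510. -39.  50.]
0.59 [209.5, 256.6] [ 500. -143.   50.]
0.59 [152.5, 218.5] [456.  72.  50.]
[509.57796254  -6.15574374 136.10026306]
```

```bash
python3 -m pendant '[-0.03,-0.3,0,0,0,0,1, -0.06,-0.6,0,0,0,0,1, -0.086,-0.955,0,0,0,0,1, -0.086,-0.955,0,0,0,0,1, -0.086,-0.955,0,0,0,0,1]'
python3 -m pendant '[0,0,-0.2,0,0,0,1, 0,0,-0.45,0,0,0,1, 0,0,-0.7,0,0,0,1, 0,0,-0.8,0,0,0,1, 0,0,-0.9,0,0,0,1]'
python3 -m pendant '[0,0,-0.05,0,0,0,1, 0,0,-0.05,0,0,0,1, 0,0,-0.05,0,0,0,1, 0,0,-0.05,0,0,0,1]'
```

```text
clock: 10.03
tcp_pos: [499.1, -122.4, 135.5]
orientation: [-2.31, -2.124, 0.003]
force: [0.4, 0.5, -0.0]
finger_gap: 84.9
finger_force: 0.0
clock: 10.45
tcp_pos: [498.4, -118.9, 26.8]
orientation: [-2.303, -2.129, 0.003]
force: [1.0, -1.1, 0.2]
finger_gap: 85.5
finger_force: 0.0
clock: 10.78
tcp_pos: [502.2, -121.3, 25.2]
orientation: [2.306, 2.13, 0.002]
force: [0.8, 0.2, 0.6]
finger_gap: 85.4
finger_force: 0.0
```

```bash
python3 -m pendant '[0,0,0,0,0,0,-1, 0,0,0,0,0,0,-1, 0,0,0,0,0,0,-1, 0,0,0,0,0,0,-1, 0,0,0,0,0,0,-1]' 40
python3 -m pendant '[0,0,0,0,0,0,-1, 0,0,0,0,0,0,-1, 0,0,0,0,0,0,-1, 0,0,0,0,0,0,-1, 0,0,0,0,0,0,-1]'
python3 -m pendant '[0,0,0.1,0,0,0,-1, 0,0,0.2,0,0,0,-1, 0,0,0.3,0,0,0,-1, 0,0,0.4,0,0,0,-1, 0,0,0.5,0,0,0,-1]'
python3 -m pendant '[0,0,0,0,0,0,-1, 0,0,0,0,0,0,-1, 0,0,0,0,0,0,-1, 0,0,0,0,0,0,-1, 0,0,0,0,0,0,-1]'
python3 -m pendant '[0,0,0,0,0,0,-1, 0,0,0,0,0,0,-1, 0,0,0,0,0,0,-1, 0,0,0,0,0,0,-1, 0,0,0,0,0,0,-1]'
python3 -m pendant '[0,0,0,0,0,0,-1, 0,0,0,0,0,0,-1, 0,0,0,0,0,0,-1, 0,0,0,0,0,0,-1, 0,0,0,0,0,0,-1]'
python3 - <<'E'
from h import *
F=[]
for i in range(8):
    f=eyes.grab_frame("side"); s=readout.sense();F.append(np.r_[s["force"],s["effort"][1:3]])
print(np.mean(F,0).round(2),np.std(F,0).round(2))
cv2.imwrite("pics/l2.png",cv2.resize(f["color"][90:290,150:350,::-1],None,fx=3,fy=3))
E
```

```text
clock: 11.2
tcp_pos: [501.8, -121.4, 24.9]
orientation: [2.307, 2.13, 0.002]
force: [-0.3, -0.4, 5.9]
finger_gap: 47.4
finger_force: 41.2
clock: 11.62
tcp_pos: [501.8, -121.3, 24.9]
orientation: [2.307, 2.13, 0.002]
force: [-0.5, 0.7, 6.2]
finger_gap: 47.4
finger_force: 41.3
clock: 12.03
tcp_pos: [500.3, -120.8, 84.8]
orientation: [-2.308, -2.131, 0.0]
force: [0.5, -0.7, -4.5]
finger_gap: 47.3
finger_force: 43.0
clock: 12.45
tcp_pos: [499.8, -120.6, 82.7]
orientation: [-2.307, -2.13, 0.002]
force: [-0.7, 0.5, -4.9]
finger_gap: 47.3
finger_force: 43.0
clock: 12.87
tcp_pos: [500.7, -120.9, 83.6]
orientation: [-2.308, -2.131, 0.0]
force: [-0.2, -0.1, -6.3]
finger_gap: 47.3
finger_force: 43.0
clock: 13.28
tcp_pos: [500.7, -121.0, 83.7]
orientation: [2.308, 2.131, 0.0]
force: [-0.7, -0.0, -4.1]
finger_gap: 47.2
finger_force: 43.0
[ -0.16   0.13  -4.49 -34.79 -27.3 ] [0.45 0.37 0.36 0.   0.  ]
```

View pics/l2.png

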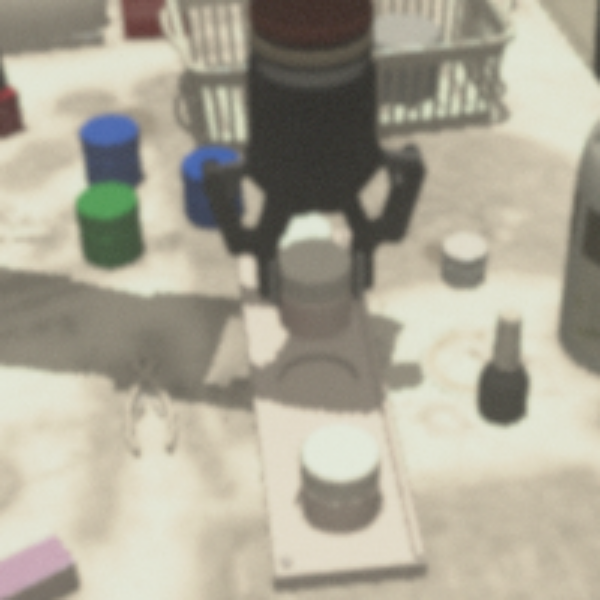

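The middle jar reads about -4.5 N, or 0.46 kg, so it is the full one. The picture shows it upright above its seat. The task says to heft all three, so I'll set it back and heft the right jar next.

```bash
python3 -m pendant '[0,0,-0.1,0,0,0,-1, 0,0,-0.2,0,0,0,-1, 0,0,-0.3,0,0,0,-1, 0,0,-0.38,0,0,0,-1, 0,0,-0.42,0,0,0,-1]'
python3 -m pendant '[0,0,-0.02,0,0,0,-1, 0,0,-0.04,0,0,0,-1, 0,0,-0.06,0,0,0,-1, 0,0,-0.08,0,0,0,-1, 0,0,-0.08,0,0,0,-1]'
python3 -m pendant '[0,0,0,0,0,0,-1, 0,0,0,0,0,0,-1, 0,0,0,0,0,0,-1]'
```

```text
clock: 14.1
tcp_pos: [499.2, -120.6, 31.3]
orientation: [-2.305, -2.13, 0.004]
force: [0.5, -1.4, -4.3]
finger_gap: 47.3
finger_force: 43.2
clock: 14.52
tcp_pos: [501.0, -121.0, 24.9]
orientation: [-2.307, -2.131, 0.0]
force: [-3.1, 1.0, 3.2]
finger_gap: 47.0
finger_force: 43.7
clock: 14.77
tcp_pos: [501.0, -121.0, 24.9]
orientation: [2.308, 2.131, 0.0]
force: [-4.3, 1.2, 5.6]
finger_gap: 47.3
finger_force: 43.9
```

```bash
python3 -m pendant '[0,0,0,0,0,0,1, 0,0,0,0,0,0,1, 0,0,0,0,0,0,1, 0,0,0,0,0,0,1, 0,0,0,0,0,0,1]'
python3 -m pendant '[0,0,0,0,0,0,1, 0,0,0,0,0,0,1, 0,0,0.1,0,0,0,1, 0,0,0.2,0,0,0,1, 0,0,0.35,0,0,0,1]'
python3 -m pendant '[0,0,0.25,0,0,0,1, 0,0,0.5,0,0,0,1, 0,0,0.6,0,0,0,1, 0,0,0.6,0,0,0,1, 0,0,0.6,0,0,0,1]'
python3 -m pendant '[-0.03,-0.3,0,0,0,0,1, -0.06,-0.6,0,0,0,0,1, -0.084,-0.955,0,0,0,0,1, -0.084,-0.955,0,0,0,0,1, -0.084,-0.955,0,0,0,0,1]'
python3 - <<'E'
from h import *
f=eyes.grab_frame("side")
for r in spotter.trace("jar_1",f): print(round(r["p"],2),r["pixel"],world(f,r["pixel"],50).round())
print(readout.sense()["tcp_pos"])
E
```

```text
clock: 15.18
tcp_pos: [501.0, -121.1, 23.8]
orientation: [2.308, 2.131, 0.001]
force: [0.3, -0.3, 0.3]
finger_gap: 85.4
finger_force: 0.0
clock: 15.6
tcp_pos: [499.9, -120.7, 66.0]
orientation: [-2.307, -2.13, 0.001]
force: [-0.3, -1.2, -0.1]
finger_gap: 85.4
finger_force: 0.0
clock: 16.02
tcp_pos: [501.4, -121.2, 138.8]
orientation: [2.306, 2.13, 0.002]
force: [0.2, 0.3, -0.8]
finger_gap: 85.5
finger_force: 0.0
clock: 16.43
tcp_pos: [489.0, -236.7, 135.4]
orientation: [-2.309, -2.124, 0.001]
force: [-1.1, 1.1, -0.2]
finger_gap: 85.4
finger_force: 0.0
0.96 [250.6, 260.3] [ 484. -253.   50.]
0.89 [206.9, 253.2] [ 495. -134.   50.]
0.86 [166.7, 186.8] [380.  31.  50.]
0.8 [145.4, 216.7] [456. 103.  50.]
0.79 [140.7, 189.2] [395. 138.  50.]
0.64 [185.0, 251.4] [506. -64.  50.]
0.33 [231.8, 257.2] [ 489. -205.   50.]
[ 489.17060625 -234.33471994  135.50351336]
```

```bash
python3 -m pendant '[0,0,-0.2,0,0,0,1, 0,0,-0.45,0,0,0,1, 0,0,-0.7,0,0,0,1, 0,0,-0.8,0,0,0,1, 0,0,-0.9,0,0,0,1]'
python3 -m pendant '[0,0,-0.05,0,0,0,1, 0,0,-0.05,0,0,0,1, 0,0,-0.05,0,0,0,1, 0,0,-0.05,0,0,0,1]'
python3 -m pendant '[0,0,0,0,0,0,-1, 0,0,0,0,0,0,-1, 0,0,0,0,0,0,-1, 0,0,0,0,0,0,-1, 0,0,0,0,0,0,-1]' 40
python3 -m pendant '[0,0,0,0,0,0,-1, 0,0,0,0,0,0,-1, 0,0,0,0,0,0,-1, 0,0,0,0,0,0,-1, 0,0,0,0,0,0,-1]'
```

```text
clock: 16.95
tcp_pos: [489.1, -233.0, 27.2]
orientation: [-2.303, -2.13, 0.002]
force: [0.7, -0.8, -0.4]
finger_gap: 85.5
finger_force: 0.0
clock: 17.28
tcp_pos: [492.0, -236.3, 25.3]
orientation: [2.306, 2.13, 0.001]
force: [0.1, -0.4, -0.3]
finger_gap: 85.3
finger_force: 0.0
clock: 17.7
tcp_pos: [491.4, -236.1, 24.8]
orientation: [2.307, 2.13, 0.001]
force: [-0.1, -0.4, 5.2]
finger_gap: 47.4
finger_force: 41.3
clock: 18.12
tcp_pos: [491.4, -236.1, 24.8]
orientation: [2.307, 2.13, 0.001]
force: [-1.1, 0.9, 5.8]
finger_gap: 47.2
finger_force: 41.4
```

```bash
python3 -m pendant '[0,0,0.1,0,0,0,-1, 0,0,0.2,0,0,0,-1, 0,0,0.3,0,0,0,-1, 0,0,0.4,0,0,0,-1, 0,0,0.5,0,0,0,-1]'
python3 -m pendant '[0,0,0,0,0,0,-1, 0,0,0,0,0,0,-1, 0,0,0,0,0,0,-1, 0,0,0,0,0,0,-1, 0,0,0,0,0,0,-1]'
python3 -m pendant '[0,0,0,0,0,0,-1, 0,0,0,0,0,0,-1, 0,0,0,0,0,0,-1, 0,0,0,0,0,0,-1, 0,0,0,0,0,0,-1]'
python3 -m pendant '[0,0,0,0,0,0,-1, 0,0,0,0,0,0,-1, 0,0,0,0,0,0,-1, 0,0,0,0,0,0,-1, 0,0,0,0,0,0,-1]'
python3 - <<'E'
from h import *
F=[]
for i in range(8):
    f=eyes.grab_frame("side"); s=readout.sense();F.append(np.r_[s["force"],s["effort"][1:3]])
print(np.mean(F,0).round(2),np.std(F,0).round(2))
E
python3 -m pendant '[0,0,-0.1,0,0,0,-1, 0,0,-0.2,0,0,0,-1, 0,0,-0.3,0,0,0,-1, 0,0,-0.38,0,0,0,-1, 0,0,-0.42,0,0,0,-1]'
python3 -m pendant '[0,0,-0.02,0,0,0,-1, 0,0,-0.04,0,0,0,-1, 0,0,-0.06,0,0,0,-1, 0,0,-0.08,0,0,0,-1, 0,0,-0.08,0,0,0,-1]'
python3 -m pendant '[0,0,0,0,0,0,-1, 0,0,0,0,0,0,-1, 0,0,0,0,0,0,-1]'
```

```text
clock: 18.53
tcp_pos: [490.7, -235.6, 85.2]
orientation: [2.308, 2.131, 0.0]
force: [-0.3, 0.2, -1.4]
finger_gap: 47.6
finger_force: 41.9
clock: 18.95
tcp_pos: [489.9, -235.1, 82.7]
orientation: [-2.307, -2.13, 0.001]
force: [-0.2, 0.4, -1.4]
finger_gap: 47.1
finger_force: 42.0
clock: 19.37
tcp_pos: [490.6, -235.5, 83.6]
orientation: [-2.308, -2.131, 0.0]
force: [0.9, 0.2, -1.3]
finger_gap: 47.0
finger_force: 42.0
clock: 19.78
tcp_pos: [490.6, -235.6, 83.7]
orientation: [2.308, 2.131, -0.0]
force: [0.1, -0.1, -0.9]
finger_gap: 47.4
finger_force: 42.0
[ 3.000e-02  7.000e-02 -1.520e+00 -3.592e+01 -2.622e+01] [0.29 0.31 0.62 0.   0.  ]
clock: 20.6
tcp_pos: [489.3, -235.2, 31.4]
orientation: [-2.305, -2.13, 0.003]
force: [1.9, -1.0, 0.1]
finger_gap: 47.4
finger_force: 42.3
clock: 21.02
tcp_pos: [490.7, -235.5, 24.8]
orientation: [-2.307, -2.131, 0.0]
force: [-3.0, 1.8, 6.4]
finger_gap: 47.6
finger_force: 42.8
clock: 21.27
tcp_pos: [490.7, -235.5, 24.8]
orientation: [-2.307, -2.131, 0.0]
force: [-3.0, 2.2, 6.5]
finger_gap: 47.5
finger_force: 42.8
```

The right jar is light (0.155 kg) and back in its seat. Now back to the middle jar.

```bash
python3 -m pendant '[0,0,0,0,0,0,1, 0,0,0,0,0,0,1, 0,0,0,0,0,0,1, 0,0,0,0,0,0,1, 0,0,0,0,0,0,1]'
python3 -m pendant '[0,0,0,0,0,0,1, 0,0,0,0,0,0,1, 0,0,0.1,0,0,0,1, 0,0,0.2,0,0,0,1, 0,0,0.35,0,0,0,1]'
python3 -m pendant '[0,0,0.25,0,0,0,1, 0,0,0.5,0,0,0,1, 0,0,0.6,0,0,0,1, 0,0,0.6,0,0,0,1, 0,0,0.6,0,0,0,1]'
python3 -m pendant '[0.03,0.3,0,0,0,0,1, 0.06,0.6,0,0,0,0,1, 0.084,0.955,0,0,0,0,1, 0.084,0.955,0,0,0,0,1, 0.084,0.955,0,0,0,0,1]'
python3 -m pendant '[0,0,-0.2,0,0,0,1, 0,0,-0.45,0,0,0,1, 0,0,-0.7,0,0,0,1, 0,0,-0.8,0,0,0,1, 0,0,-0.9,0,0,0,1]'
python3 -m pendant '[0,0,-0.05,0,0,0,1, 0,0,-0.05,0,0,0,1, 0,0,-0.05,0,0,0,1, 0,0,-0.05,0,0,0,1]'
python3 -m pendant '[0,0,0,0,0,0,-1, 0,0,0,0,0,0,-1, 0,0,0,0,0,0,-1, 0,0,0,0,0,0,-1, 0,0,0,0,0,0,-1]' 40
python3 -m pendant '[0,0,0,0,0,0,-1, 0,0,0,0,0,0,-1, 0,0,0,0,0,0,-1, 0,0,0,0,0,0,-1, 0,0,0,0,0,0,-1]'
```

```text
clock: 21.68
tcp_pos: [490.7, -235.6, 23.6]
orientation: [2.308, 2.131, 0.0]
force: [-0.3, 0.4, 0.5]
finger_gap: 85.5
finger_force: 0.0
clock: 22.1
tcp_pos: [489.9, -235.1, 66.0]
orientation: [-2.307, -2.13, 0.001]
force: [0.0, 0.9, -0.3]
finger_gap: 85.3
finger_force: 0.0
clock: 22.52
tcp_pos: [491.2, -235.9, 138.8]
orientation: [2.306, 2.13, 0.001]
force: [-0.2, 0.3, -1.0]
finger_gap: 85.3
finger_force: 0.0
clock: 22.93
tcp_pos: [498.8, -118.3, 135.0]
orientation: [-2.3, -2.133, 0.004]
force: [0.5, 0.7, -1.1]
finger_gap: 85.3
finger_force: 0.0
clock: 23.35
tcp_pos: [498.5, -121.3, 26.9]
orientation: [-2.306, -2.127, 0.004]
force: [0.2, -0.6, 0.1]
finger_gap: 85.2
finger_force: 0.0
clock: 23.68
tcp_pos: [502.1, -121.7, 25.1]
orientation: [2.306, 2.129, 0.002]
force: [0.5, 0.1, 0.3]
finger_gap: 85.5
finger_force: 0.0
clock: 24.1
tcp_pos: [501.2, -121.1, 24.7]
orientation: [2.307, 2.131, 0.001]
force: [-2.4, -0.8, 5.6]
finger_gap: 47.5
finger_force: 41.0
clock: 24.52
tcp_pos: [501.2, -121.1, 24.7]
orientation: [2.307, 2.131, 0.001]
force: [-2.4, 0.8, 5.1]
finger_gap: 47.4
finger_force: 41.0
```

```bash
python3 -m pendant '[0,0,0.1,0,0,0,-1, 0,0,0.25,0,0,0,-1, 0,0,0.45,0,0,0,-1, 0,0,0.7,0,0,0,-1, 0,0,0.95,0,0,0,-1]' 50
python3 -m pendant '[0,0,0.25,0,0,0,-1, 0,0,0.5,0,0,0,-1, 0,0,0.75,0,0,0,-1, 0,0,0.9,0,0,0,-1, 0,0,1,0,0,0,-1]'
for i in 1 2 3; do python3 -m pendant '[0,0,0,0,0,0,-1, 0,0,0,0,0,0,-1, 0,0,0,0,0,0,-1, 0,0,0,0,0,0,-1, 0,0,0,0,0,0,-1]'; done
python3 - <<'E'
from h import *
f=eyes.grab_frame("side"); cv2.imwrite("pics/end.png",cv2.resize(f["color"][:300,120:420,::-1],None,fx=2,fy=2))
E
```

```text
clock: 24.93
tcp_pos: [498.5, -120.1, 137.2]
orientation: [-2.305, -2.129, 0.003]
force: [-0.3, -0.8, -5.1]
finger_gap: 47.5
finger_force: 52.9
clock: 25.35
tcp_pos: [501.0, -121.0, 260.2]
orientation: [2.306, 2.13, 0.002]
force: [0.1, 0.2, -4.5]
finger_gap: 47.1
finger_force: 53.2
clock: 25.77
tcp_pos: [499.5, -120.5, 255.4]
orientation: [-2.305, -2.129, 0.003]
force: [-0.9, -0.2, -5.2]
finger_gap: 47.4
finger_force: 53.2
clock: 26.18
tcp_pos: [500.8, -121.0, 257.7]
orientation: [2.308, 2.131, 0.0]
force: [0.8, 0.1, -4.4]
finger_gap: 47.2
finger_force: 53.2
clock: 26.6
tcp_pos: [500.7, -120.9, 257.7]
orientation: [2.308, 2.131, 0.0]
force: [-0.8, -0.2, -4.6]
finger_gap: 47.1
finger_force: 53.2
```

View pics/end.png

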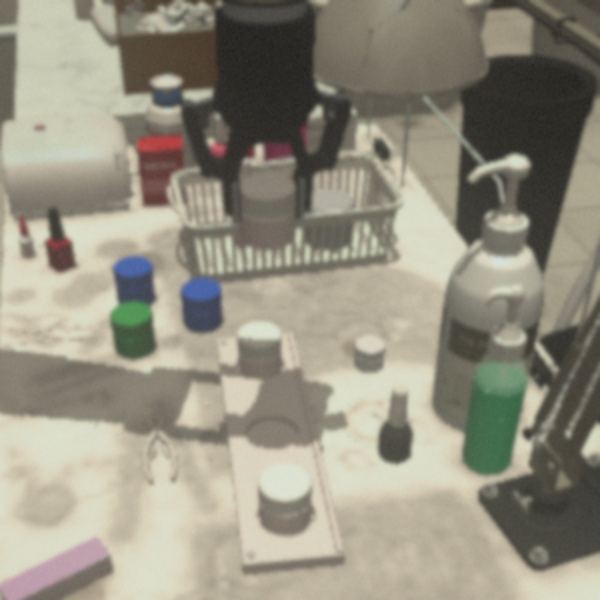

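The picture shows the full jar held upright at about (107,253) in full-frame pixels. The two light jars sit in their seats at about (172,250) and (247,262), and nothing else has moved.

```bash
python3 -c "
from cell import manip
print(manip.sign_off())"
```

```text
the job is handed in; nothing more can be done
None
```

I hefted all three jars left to right and handed the job in with the full one, the middle jar at about 0.46 kg, held upright and still with its underside about 24 cm above the table; the two light jars (about 0.16 kg each) are back in their own seats.

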